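# Slide case to the scan line

### The arm

A 6-joint arm with a two-finger parallel gripper is mounted at the origin on the work surface; the furniture and walls round the work are solid. World frame = base frame: x ahead of the robot, y to its left, z up, the work surface at z = 0. Lengths are in m, angles in rad, forces in N, time in s.
With the tool pointing down it reaches from about 0.3 to 0.825 m from the base axis. Payload 5.4 kg.
Tool frame: the origin (TCP) lies midway between the tips of the shut fingers; the grasp point (between the pads) lies 19 mm behind it; z points along the fingers, y is the line along which they close (so a half turn about z gives the same grasp; the last joint's range is limited). The gripper opens to 92 mm and grips with 3 to 60 N. Pads are 20 mm wide; open, the fingers measure 128 mm over their backs; the gripper's body (75 mm by 189 mm) begins 69 mm behind the grasp point.
Start: joints at [-1.43, 0.158, 1.597, -0, 1.386, -0.21], TCP at [0.198, -0.54, 0.215] pointing down, gripper open.
Joint ranges: [-2.91, 2.91], [-0.94, 2.29], [0.18, 2.7], [-1.29, 4.43], [0.17, 2.64], [-3, 3]. Speed limits (rad/s): [2.57, 2.57, 3.14, 3.14, 3.14, 3.14].

### API

Orientations are given as a unit quaternion [x, y, z, w].
In Python, from rig import * gives the robot as it stands. The module is installed in compiled form; this text tells all that it offers.
- The arm moves only by the tool play_rows, never from a script. Its argument "increments" is a list that holds one entry, the list of rows, each a list of 4 numbers: the shift along the tool's x, y, z in mm, then the turn about the tool's z in degrees. In form: [[[dx, dy, dz, spin], ...]]. A call has 1 to 12 rows; each row shifts and turns the commanded pose from where the row before left it, along the tool's axes as they then stand; what a row does not reach is not made up. A row lasts 1/12 s, in which the tool goes at most 41.7 mm and 7.16 degrees, less where a joint would pass 70% of its speed; a pose out of reach is approached as far as the arm can. A call is refused whole if a number of a shift passes 41.7 or a number of a turn 7.16, either way. A call with a gripper value outside its range is refused whole. "grip" is the opening, from 0 (shut) to 1 (fully open), set as the call begins (left out, the last holds). The fingers move at their own pace and stop on an object; the grip force is fixed at half the most. Time passes only in rows, so rows that do not move let the fingers close. It gives the time, the measured TCP pose, the force, the opening and the grip force at its end, in the units of the state.
- get_obs(): the state, without advancing time (a new reading comes with each control period).
- capture(name): name is "scene" or "top"; returns a dict with "color" (384x512x3 uint8, blue, green, red), "camera_matrix" (3x3 intrinsics, pixels), "D" ([k1, k2, p1, p2, k3] as OpenCV has them; the pictures are not rectified), "view" (4x4, takes a point from world to camera coordinates). Camera axes: x right, y down, z forward; pixel columns grow to the right and rows downward; lengths in m; the calibration is good to about 2 mm. A picture is of the moment at which its call begins. There is no depth.
- sign_off(): hands the job in; it is judged then, once.
The state is a dict: "clock": time; "joint_positions": joint angles; "joint_vel": joint speeds; "effort": joint torques, N m; "ee_pos": TCP position; "ee_rot": TCP orientation; "contact_force": force on the tool from outside, world axes, zero at the start; "moment": the same for the moment, N m; "gripper_width": opening from 0.0 (shut) to 1.0 (fully open); "gripper_force": force on a finger pad.
Only numpy, scipy, OpenCV 4.12 (cv2) and the standard library are available. Lean on these libraries where they do the work, as an engineer would, in place of code of your own. Each camera call takes 0.05 s, during which the arm holds its last target. There are 200 camera calls.

### The job

Get the slide case ready for scanning: first take the petri dish off the feed board and stand it flat on the bare bench beside the board. Then push the slide case, without lifting it, flush against the board's guide rail and along it until its right-hand end lies exactly on the scribed line - there is no stop, so do not run past it - and leave it there, with the tube and the beaker that stand in front of the board undisturbed.

Things in the scene. Friction and masses are not known exactly. Their poses are not given: they have to be found in the camera images.
- board: fixed grey feed board, 190 (x) x 380 (y) x 6 mm, flat on the bench; origin: centre of its underside; x towards its far side, y left along the rail. Working face at z = 6 mm. A fixed dark steel guide rail, 15 mm wide, top at z = 22 mm, runs along the whole far side; its face for the case is at x = +80 mm. Nothing stops a part along y. The case starts at the left, the dish at the right.
- line: the scribed line: thin, light, 1.6 mm wide, straight across the board at right angles to the rail, in the board's right-hand half at a distance that varies; origin on the middle of its width, on the board's working face and long centre line; x and y as the board's
- case_mid (a point): centre (half-way up) of the loose closed slide case, a flat black and grey box 88 (x) x 145 (y) x 28 mm, 0.12 to 0.26 kg, lying on the board; its x points roughly to the rail and its y roughly left along it, but it starts askew by up to 17 degrees and clear of the rail. Its right-hand end, to be brought to the line, is the 88 mm wide face at y = -72.5 mm.
- lead_far (a point): lower corner of the slide case's right-hand end on the rail side (x = +44, y = -72.5, z = 0 mm from the centre of its underside)
- lead_near (a point): lower corner of the slide case's right-hand end on the robot's side (x = -44, y = -72.5, z = 0 mm from the centre of its underside)
- dish_mid (a point): centre (half-way up) of the loose closed round clear petri dish, 59 mm across and 15 mm high (stiff up to 13 mm, 57 mm across), lying flat on the board
- tube_mid (a point): centre (half-way up) of a bystander: upright screw-cap tube 36 mm across and 114 mm high, standing loose on the bench on the robot's side of the board; leave it where it stands
- beaker_mid (a point): centre (half-way up) of a bystander: clear beaker 97 mm across and 75 mm high, standing loose on the bench near the board's right-hand corner on the robot's side; leave it where it stands

How it is judged:
On the way, in this order (a step that is already met when the one before it is completed fails the run):
1. the petri dish stands flat on the bare bench, clear of the board, let go ((x of dish_mid in the frame of board below -0.122 m or x of dish_mid in the frame of board above 0.122 m or y of dish_mid in the frame of board below -0.217 m or y of dish_mid in the frame of board above 0.217 m) and height (world z) of dish_mid between 0.004 and 0.012 m and angle between dish_mid's own z axis and vertical below 0.1 rad and contact force between the fingers and dish below 0.2 N), for 0.2 s.
2. the slide case is flush with the rail with its right-hand end on the line (y of lead_far in the frame of line between -0.0035 and 0.0035 m and height (world z) of each of lead_far, lead_near below 0.01 m and y of lead_near in the frame of line between -0.0035 and 0.0035 m and x of lead_far in the frame of board above 0.076 m and angle between the y axis of case_mid and the y axis of board, either way round below 0.028 rad), for 0.2 s.
At the end, for the whole second after the job is handed in: The petri dish lies flat on the bench, wholly off the board. The slide case lies flat on the board along the rail (the corner of its right-hand end within 4 mm of the rail's face, square to within 1.6 degrees), both corners of its right-hand end within 3.5 mm of the scribed line. Both are at rest (all of step 2 and (x of dish_mid in the frame of board below -0.122 m or x of dish_mid in the frame of board above 0.122 m or y of dish_mid in the frame of board below -0.217 m or y of dish_mid in the frame of board above 0.217 m) and height (world z) of dish_mid between 0.004 and 0.012 m and angle between dish_mid's own z axis and vertical below 0.1 rad and linear speed of slide_case below 0.005 m/s and linear speed of dish below 0.01 m/s); the robot touches nothing.
It fails at once if the slide case is run past the line by more than 8 mm (y of each of lead_far, lead_near in the frame of line below -0.008 m).
It fails at once if the slide case is lifted off the board or tipped (height (world z) of case_mid above 0.032 m or angle between case_mid's own z axis and vertical above 0.15 rad).
It fails at once if the petri dish is tipped over (angle between dish_mid's own z axis and vertical above 0.5 rad).
It fails at once if the tube or the beaker is moved by more than 20 mm, or the tube knocked over (distance of any of tube_mid, beaker_mid from where it was at the start of the episode above 0.02 m or angle between tube_mid's own z axis and vertical above 0.35 rad).
It also fails if it takes over 58 s, if anything falls off the work surface, if the arm or the gripper's body presses on something with over 40 N, if the wrist force passes 120 N, or if a joint passes its speed limit or range.

## Working session

There is one attempt and no reset: what is moved stays moved. The work goes in short steps, Python scripts to look and compute and a tool call to move; the robot and the scene stay as the last step left them, time stands still between calls to the robot, and variables do not carry over. Pictures are saved under pics/ and viewed, at most 10 in all, crops included, and the job is handed in when it is done.

Besides the shell and the picture viewer there is one more tool, called after ">>>" by a JSON object that holds its "api" and its "payload". play_rows: Moves the arm, as the interface text tells. Its arguments: {"type":"object","properties":{"increments":{"type":"array","items":{"type":"array","items":{"type":"array","items":{"type":"number"}}}},"grip":{"type":"number"}},"required":["increments"]}

```bash
mkdir -p pics; cat > h.py <<'E'
from rig import *
import numpy as np, cv2
def ray(c,px):
    p=cv2.undistortPoints(np.array(px,float).reshape(-1,1,2),c["camera_matrix"],np.array(c["D"],float)).reshape(-1,2)
    R=c["view"][:3,:3];t=c["view"][:3,3]
    return -R.T@t,(np.c_[p,np.ones(len(p))])@R
def plane(c,px,z):
    o,d=ray(c,px); return o+d*((z-o[2])/d[:,2])[:,None]
def proj(c,P):
    V=c["view"]; r,_=cv2.Rodrigues(V[:3,:3])
    return cv2.projectPoints(np.array(P,float).reshape(-1,1,3),r,V[:3,3],c["camera_matrix"],np.array(c["D"],float))[0].reshape(-1,2)
E
python3 - <<'E'
from h import *
for n in("scene","top"):
    c=capture(n); c={k:np.array(v) for k,v in c.items() if k in("color","camera_matrix","D","view")}
    cv2.imwrite(f"pics/{n}0.png",cv2.resize(c["color"],(800,600)) if n=="x" else c["color"]); np.savez(f"{n}0.npz",**c)
    print(n,-c["view"][:3,:3].T@c["view"][:3,3], c["view"][:3,:3].round(2).tolist())
o=get_obs(); print(o["clock"],o["ee_pos"],o["ee_rot"],o["contact_force"])
E
```

```text
scene [-0.12103391 -0.65033734  0.47626618] [[0.52, -0.85, 0.02], [-0.41, -0.27, -0.87], [0.75, 0.45, -0.49]]
top [ 0.40430199 -0.29771902  0.89616828] [[-0.01, -1.0, 0.0], [-0.99, 0.01, -0.15], [0.15, -0.0, -0.99]]
0.1 [ 0.19749602 -0.53942759  0.21374877] [ 9.84658571e-01  1.74490164e-01  3.44106826e-05 -8.24095981e-04] [-0.46701473 -0.91331381  0.17905651]
```

View pics/top0.png

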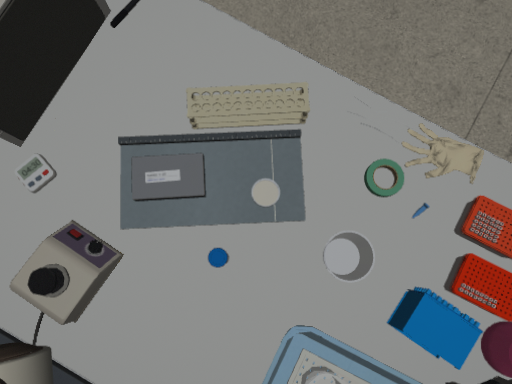

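View pics/scene0.png

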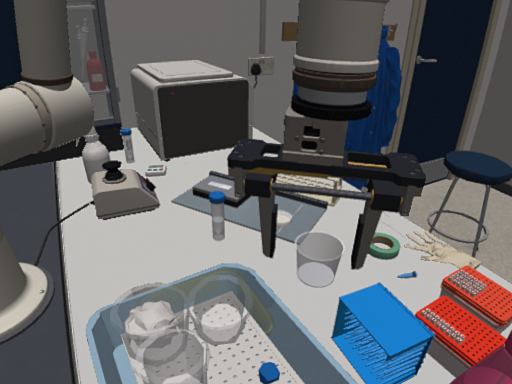

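Top view: board spans about (120,137)–(305,225), case about (132,155)–(205,200), dish at (266,192), line from (271,140) to (275,221), tube cap at (218,258), beaker at (348,257). The scene view agrees, with the arm in front. Next is an enlarged crop to get the edges.

```bash
python3 - <<'E'
from h import *
c=np.load("top0.npz"); im=c["color"][118:238,110:320]
im=cv2.convertScaleAbs(im,alpha=1.6,beta=10)
cv2.imwrite("pics/crop0.png",cv2.resize(im,None,fx=3.8,fy=3.8,interpolation=cv2.INTER_CUBIC))
g=cv2.cvtColor(c["color"],cv2.COLOR_BGR2GRAY)
for y in (165,178,210): print(y,g[y,112:312].tolist())
for x in (150,190,240): print(x,g[120:236,x].tolist())
E
```

```text
165 [143, 144, 144, 143, 143, 143, 143, 143, 125, 101, 97, 95, 95, 95, 96, 96, 97, 97, 96, 84, 91, 95, 94, 95, 95, 95, 95, 94, 95, 95, 95, 95, 94, 95, 95, 94, 95, 95, 94, 95, 95, 94, 95, 95, 95, 95, 95, 95, 95, 95, 94, 95, 94, 94, 95, 95, 94, 96, 95, 95, 95, 94, 95, 95, 94, 95, 95, 95, 95, 95, 95, 95, 94, 94, 95, 95, 94, 94, 94, 94, 94, 95, 94, 94, 96, 95, 95, 96, 94, 96, 90, 65, 67, 99, 98, 98, 99, 99, 98, 98, 97, 98, 98, 98, 98, 98, 98, 98, 98, 98, 98, 97, 97, 96, 96, 97, 97, 97, 97, 98, 97, 97, 96, 96, 97, 96, 97, 97, 96, 97, 96, 96, 96, 96, 95, 96, 95, 95, 95, 95, 95, 95, 96, 95, 95, 93, 94, 94, 94, 94, 95, 95, 95, 95, 94, 95, 95, 95, 94, 107, 122, 105, 94, 93, 93, 94, 94, 95, 95, 94, 96, 95, 95, 94, 94, 95, 95, 95, 94, 94, 95, 94, 94, 94, 94, 93, 93, 93, 93, 100, 125, 144, 144, 143, 144, 144, 143, 145, 144, 144]
178 [144, 143, 143, 143, 144, 144, 143, 143, 111, 97, 96, 96, 96, 95, 95, 95, 96, 96, 95, 77, 89, 95, 95, 95, 95, 95, 95, 95, 95, 94, 94, 95, 94, 140, 160, 155, 150, 146, 145, 147, 150, 153, 153, 155, 155, 155, 157, 153, 148, 148, 146, 146, 151, 159, 162, 162, 162, 163, 
[... 2219 characters left out ...]
 96, 95, 95, 95, 95, 96, 95, 95, 83, 50, 41, 78, 97, 98, 97, 97, 97, 97, 97, 97, 98, 98, 99, 99, 98, 96, 96, 96, 97, 98, 97, 97, 97, 97, 98, 98, 98, 98, 96, 118, 143, 144, 143, 143, 144, 144, 143, 144, 144]
240 [135, 135, 140, 139, 140, 127, 116, 132, 144, 144, 144, 123, 80, 57, 57, 58, 58, 58, 46, 22, 71, 96, 96, 96, 95, 95, 95, 97, 96, 97, 96, 96, 95, 96, 97, 96, 97, 97, 95, 95, 96, 96, 97, 96, 96, 96, 97, 96, 95, 94, 95, 95, 96, 96, 95, 95, 95, 96, 95, 96, 95, 96, 96, 96, 97, 97, 96, 96, 95, 96, 95, 95, 95, 96, 96, 96, 96, 96, 97, 97, 96, 97, 96, 97, 97, 97, 96, 95, 95, 95, 96, 97, 96, 95, 96, 95, 95, 95, 96, 96, 95, 95, 97, 121, 144, 144, 144, 144, 144, 144, 144, 144, 144, 144, 144, 143]
```

View pics/crop0.png

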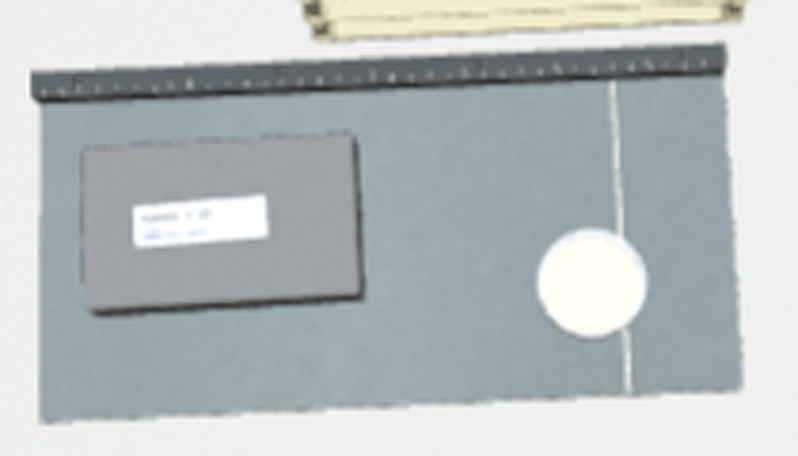

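The crop shows the case rotated only slightly relative to the board. Its dark side faces are visible on the right and near sides. The dish covers part of the line. Now I'll fit the edges.

```bash
cat >> h.py <<'E'
def edge(g,axis,fixed,lo,hi,sign):
    """subpixel strongest signed step (dark->bright sign=+1) along rows/cols; axis 'x': scan in x on rows 'fixed'"""
    out=[]
    for f in fixed:
        s=(g[f,lo:hi] if axis=='x' else g[lo:hi,f]).astype(float)
        d=np.clip(sign*np.diff(s),0,None); k=int(d.argmax()); a=slice(max(k-1,0),k+2)
        p=lo+.5+(np.arange(len(d))[a]*d[a]).sum()/max(d[a].sum(),1e-9)
        out.append((p,f) if axis=='x' else (f,p))
    return np.array(out)
def fit(P):
    P=P[:,:2]
    for _ in range(3):
        m=np.median(P,0); vx,vy,x,y=cv2.fitLine(P.astype(np.float32),cv2.DIST_HUBER,0,.01,.01).ravel()
        r=abs((P-[x,y])@[-vy,vx]); P=P[r<=max(3*np.median(r),1e-4)]
    return np.array([x,y]),np.array([vx,vy])
def meet(a,b):
    t=np.linalg.solve(np.c_[a[1],-b[1]],b[0]-a[0]); return a[0]+t[0]*a[1]
E
python3 - <<'E'
from h import *
c=np.load("top0.npz"); g=cv2.cvtColor(c["color"],cv2.COLOR_BGR2GRAY)
W=lambda P,z:fit(plane(c,P,z))
near=W(edge(g,'y',range(130,300),216,236,1),.006)
left=W(edge(g,'x',range(150,220),112,128,-1),.006)
right=W(edge(g,'x',range(150,215),295,312,1),.006)
rail=W(edge(g,'y',range(135,265),135,150,1),.006)
railtop_far=W(edge(g,'y',range(135,180),128,140,-1),.022)
ang=lambda l:np.degrees(np.arctan2(l[1][1],l[1][0]))
for n,l in dict(near=near,left=left,right=right,rail=rail,rtf=railtop_far).items(): print(n,l[0].round(4),ang(l).round(2))
nl,nr=meet(near,left),meet(near,right); print("nl,nr",nl,nr,np.linalg.norm(nl-nr))
print("depth rail", np.linalg.norm(meet(rail,left)-nl),np.linalg.norm(meet(rail,right)-nr))
# line
pts=[]
for y in list(range(145,176))+list(range(209,218)):
    s=g[y,262:285].astype(float)-98; s=np.clip(s,0,None); k=s.argmax(); a=slice(k-2,k+3); pts.append((262+(np.arange(23)[a]*s[a]).sum()/s[a].sum(),y))
ln=W(np.array(pts),.006); print("line",ln[0],ang(ln))
# case top edges: dark dips / steps
hsv=c["color"]
tr=W(edge(g,'x',range(160,192),196,206,-1),.034); br=W(edge(g,'x',range(160,192),200,210,1),.006)
tn=W(edge(g,'y',range(140,198),192,202,-1),.034); bn=W(edge(g,'y',range(140,198),194,206,1),.006)
tf=W(edge(g,'y',range(140,198),150,162,-1),.034); tl=W(edge(g,'x',range(162,192),127,137,-1),.034)
for n,l in dict(tr=tr,br=br,tn=tn,bn=bn,tf=tf,tl=tl).items(): print(n,l[0].round(4),ang(l).round(2))
for a in (tf,tn):
    for b in (tl,tr): print("corner top",meet(a,b).round(4))
# dish
_,b=cv2.threshold(cv2.medianBlur(g,5),108,255,0); b=b[165:215,245:290]; n,L,S,C=cv2.connectedComponentsWithStats(b)
k=1+S[1:,4].argmax(); print("dish px",C[k]+[245,165],S[k],plane(c,[C[k]+[245,165]],.018))
print("tube",plane(c,[(218,258)],.114),"beaker",plane(c,[(348,257)],.06))
E
```

```text
near [ 0.4755 -0.2194] -87.9
left [ 0.5543 -0.0238] 1.58
right [ 0.5629 -0.4032] 2.18
rail [ 0.6515 -0.2035] -87.87
rtf [ 0.6616 -0.1013] -88.06
nl,nr [ 0.4683709  -0.02616383] [ 0.48232394 -0.40627855] 0.38037074
depth rail 0.17644128 0.17659292
line [ 0.589757   -0.34021014] 2.1375058
tr [ 0.5817 -0.1979] 3.07
br [ 0.587  -0.1987] 2.91
tn [ 0.5297 -0.1284] -87.04
bn [ 0.5292 -0.1238] -87.06
tf [ 0.6181 -0.1155] -87.35
tl [ 0.5723 -0.0527] 1.86
corner top [ 0.6152 -0.0513]
corner top [ 0.6219 -0.1957]
corner top [ 0.5258 -0.0542]
corner top [ 0.5334 -0.2005]
dish px [265.32592593 191.76296296] [  6  12  29  30 675] [[ 0.54092045 -0.3245634   0.018     ]]
tube [[ 0.40721918 -0.23571438  0.114     ]] beaker [[ 0.40725602 -0.4791323   0.06      ]]
```

>>> {"api": "play_rows", "payload": {"increments": [[[0, 0, 0, -7], [0, 0, 0, -7], [0, 0, 0, -7], [0, 0, 0, -7], [0, 0, 0, -7], [0, 0, 0, -7], [0, 0, 0, -7], [0, 0, 0, -7], [0, 0, 0, -7], [0, 0, 0, -7], [0, 0, 0, -2], [0, 0, 0, 0]]], "grip": 1}}

```text
clock: 1.1
ee_pos: [0.1975, -0.5396, 0.2141]
ee_rot: [0.694, 0.72, 0.0, -0.0]
contact_force: [0.2, 0.1, -0.9]
gripper_width: 1.0
gripper_force: 0.0
```

```bash
cat >> h.py <<'E'
def to(x,y,z,yaw):
    from scipy.spatial.transform import Rotation as R
    o=get_obs(); r=R.from_quat(o["ee_rot"]).as_matrix(); p=np.array(o["ee_pos"])
    y0=np.degrees(np.arctan2(r[1,0],r[0,0]))
    print("clk",round(o["clock"],2),"at",p.round(4),"yaw",round(y0,2),"w",o["gripper_width"],"F",np.round(o["contact_force"],1),"shift mm",(1000*r.T@(np.array([x,y,z])-p)).round(1),"spin",round(y0-yaw,2))
E
python3 -c "
from h import *
to(.541,-.3246,.1,92.1)"
```

```text
clk 1.1 at [ 0.1975 -0.5396  0.2141] yaw 92.15 w 1.0004808595507861 F [ 0.2  0.1 -0.9] shift mm [201.9 351.3 114.2] spin 0.05
```

>>> {"api": "play_rows", "payload": {"increments": [[[17, 30, 0, 0], [17, 30, 0, 0], [17, 30, 0, 0], [17, 30, 0, 0], [17, 30, 0, 0], [17, 30, 0, 0], [17, 30, 0, 0], [17, 30, 0, 0], [17, 30, 10, 0], [17, 30, 20, 0], [17, 30, 30, 0], [15, 21, 30, 0]]]}}

```text
clock: 2.1
ee_pos: [0.5409, -0.326, 0.1274]
ee_rot: [0.694, 0.72, 0.0, 0.002]
contact_force: [0.9, 0.3, 0.1]
gripper_width: 1.001
gripper_force: 0.0
```

>>> {"api": "play_rows", "payload": {"increments": [[[0, 0, 0, 0], [0, 0, 0, 0]]]}}

```text
clock: 2.27
ee_pos: [0.5376, -0.3248, 0.1245]
ee_rot: [0.694, 0.72, -0.0, -0.003]
contact_force: [-0.8, -0.2, 0.9]
gripper_width: 1.001
gripper_force: 0.0
```

```bash
python3 -c "
from h import *
to(.541,-.3246,.009,92.1)
c=capture('scene');cv2.imwrite('pics/s1.png',c['color'])"
```

```text
clk 2.27 at [ 0.5376 -0.3248  0.1245] yaw 92.17 w 1.000851305373387 F [-0.8 -0.2  0.9] shift mm [ -0.4   3.9 115.5] spin 0.07
```

View pics/s1.png

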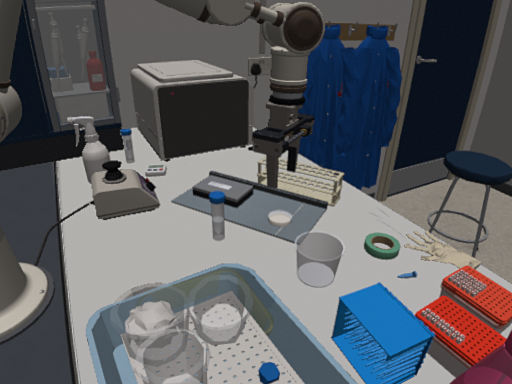

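The arm is above the dish, which is at (280,216) in the scene view. The tube at (217,215), beaker at (318,258) and rack at (300,180) are all clear of the gripper. Descending.

>>> {"api": "play_rows", "payload": {"increments": [[[0, 2, 14, 0], [0, 2, 18, 0], [0, 0, 18, 0], [0, 0, 18, 0], [0, 0, 14, 0], [0, 0, 10, 0], [0, 0, 8, 0], [0, 0, 6, 0], [0, 0, 4, 0], [0, 0, 3, 0], [0, 0, 2, 0], [0, 0, 0, 0]]]}}

```text
clock: 3.32
ee_pos: [0.5425, -0.3268, 0.0123]
ee_rot: [0.694, 0.72, 0.0, 0.0]
contact_force: [0.1, 0.2, 0.5]
gripper_width: 0.998
gripper_force: 0.0
```

>>> {"api": "play_rows", "payload": {"increments": [[[0, 0, 0, 0], [0, 0, 0, 0], [0, 0, 0, 0], [0, 0, 0, 0], [0, 0, 0, 0], [0, 0, 0, 0], [0, 0, 0, 0], [0, 0, 0, 0], [0, 0, 0, 0], [0, 0, 0, 0], [0, 0, 0, 0]]], "grip": 0.35}}

```text
clock: 4.23
ee_pos: [0.5424, -0.3268, 0.0124]
ee_rot: [0.694, 0.72, -0.0, 0.0]
contact_force: [0.1, 0.7, 1.9]
gripper_width: 0.589
gripper_force: 30.0
```

>>> {"api": "play_rows", "payload": {"increments": [[[0, 0, 0, 0], [0, 0, 0, 0], [0, 0, 0, 0], [0, 0, 0, 0], [0, 0, 1, 0], [0, 0, 1, 0], [0, 0, 1, 0], [0, 0, 0, 0], [0, 0, 0, 0]]], "grip": 1}}

```text
clock: 4.98
ee_pos: [0.5422, -0.3266, 0.0091]
ee_rot: [0.694, 0.72, -0.0, -0.0]
contact_force: [-0.5, 0.2, -0.8]
gripper_width: 1.003
gripper_force: 0.0
```

>>> {"api": "play_rows", "payload": {"increments": [[[0, 0, 0, 0], [0, 0, 0, 0], [0, 0, 0, 0], [0, 0, 0, 0], [0, 0, 0, 0], [0, 0, 0, 0], [0, 0, 0, 0], [0, 0, 0, 0], [0, 0, 0, 0], [0, 0, -2, 0], [0, 0, -4, 0], [0, 0, -4, 0]]], "grip": 0.35}}

```text
clock: 5.98
ee_pos: [0.5423, -0.3266, 0.0195]
ee_rot: [0.694, 0.72, -0.0, -0.0]
contact_force: [0.1, -0.1, 0.0]
gripper_width: 0.595
gripper_force: 30.0
```

```bash
python3 -c "
from h import *
to(.58,-.465,.009,92.1)
c=capture('scene');cv2.imwrite('pics/s2.png',cv2.resize(c['color'][130:270,200:400],None,fx=4,fy=4,interpolation=cv2.INTER_CUBIC))"
```

```text
clk 5.98 at [ 0.5423 -0.3266  0.0195] yaw 92.1 w 0.5946450213955675 F [ 0.1 -0.1  0. ] shift mm [-139.7   32.6   10.5] spin 0.0
```

View pics/s2.png

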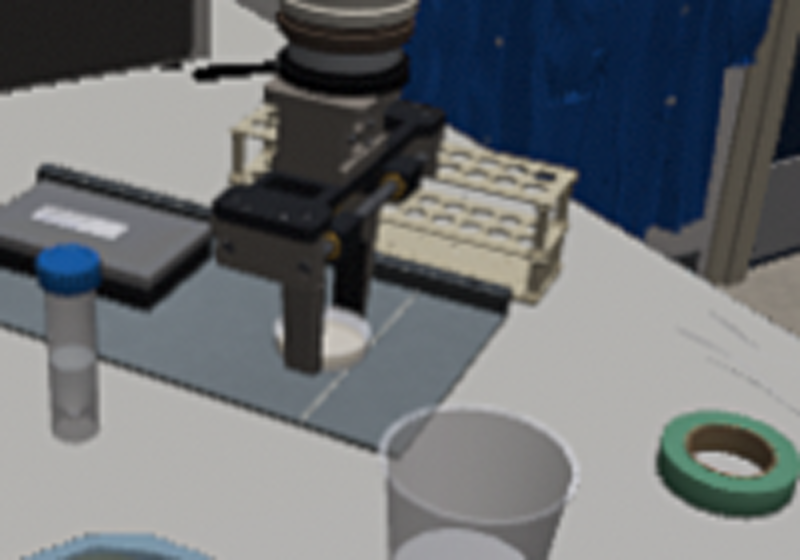

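The dish is held level between the fingers (crop about (325,340)), clear of the tube and beaker. Lift it and carry it to the bare bench right of the board.

>>> {"api": "play_rows", "payload": {"increments": [[[0, 0, -10, 0], [0, 0, -15, 0], [0, 0, -15, 0], [-12, 1, -10, 0], [-20, 2, 0, 0], [-20, 3, 0, 0], [-20, 3, 0, 0], [-20, 3, 0, 0], [-20, 3, 0, 0], [-16, 2, 0, 0], [-8, 1, 0, 0], [-4, 0, 0, 0]]]}}

```text
clock: 7.03
ee_pos: [0.5655, -0.4671, 0.0698]
ee_rot: [0.694, 0.72, -0.0, 0.0]
contact_force: [-0.4, -0.3, -0.1]
gripper_width: 0.592
gripper_force: 30.0
```

>>> {"api": "play_rows", "payload": {"increments": [[[0, 0, 10, 0], [0, 0, 12, 0], [0, 0, 12, 0], [0, 0, 8, 0], [0, 0, 4, 0], [0, 0, 2, 0], [0, 0, 0, 0], [0, 0, 0, 0]]]}}

```text
clock: 7.7
ee_pos: [0.5657, -0.4661, 0.0217]
ee_rot: [0.694, 0.72, -0.0, 0.0]
contact_force: [-0.2, -0.8, -0.5]
gripper_width: 0.593
gripper_force: 30.0
```

```bash
python3 -c "
from h import *
to(.566,-.465,.0033,92.1)"
```

```text
clk 7.7 at [ 0.5657 -0.4661  0.0217] yaw 92.11 w 0.5933742873917003 F [-0.2 -0.8 -0.5] shift mm [ 1.1  0.3 18.4] spin 0.01
```

>>> {"api": "play_rows", "payload": {"increments": [[[0, 0, 6, 0], [0, 0, 5, 0], [0, 0, 3, 0], [0, 0, 2, 0], [0, 0, 1, 0], [0, 0, 1, 0], [0, 0, 0.5, 0], [0, 0, 0, 0], [0, 0, 0, 0]]]}}

```text
clock: 8.45
ee_pos: [0.5657, -0.4662, 0.0033]
ee_rot: [0.694, 0.72, -0.0, 0.0]
contact_force: [-0.4, 1.0, 3.1]
gripper_width: 0.59
gripper_force: 30.0
```

>>> {"api": "play_rows", "payload": {"increments": [[[0, 0, 0, 0], [0, 0, 0, 0], [0, 0, 0, 0], [0, 0, 0, 0], [0, 0, 0, 0], [0, 0, 0, 0], [0, 0, -4, 0], [0, 0, -10, 0], [0, 0, -20, 0], [0, 0, -30, 0], [0, 0, -35, 0], [0, 0, -35, 0]]], "grip": 1}}

```text
clock: 9.45
ee_pos: [0.5652, -0.4657, 0.1387]
ee_rot: [0.694, 0.72, 0.0, -0.0]
contact_force: [-0.4, -0.1, -0.2]
gripper_width: 1.001
gripper_force: 0.0
```

```bash
python3 -c "
from h import *
to(.513,-.126,.14,2.6)
c=capture('scene');cv2.imwrite('pics/s3.png',cv2.resize(c['color'][130:300,200:420],None,fx=3.5,fy=3.5,interpolation=cv2.INTER_CUBIC))"
```

```text
clk 9.45 at [ 0.5652 -0.4657  0.1387] yaw 92.1 w 1.000621653752902 F [-0.4 -0.1 -0.2] shift mm [341.4 -39.8  -1.2] spin 89.5
```

View pics/s3.png

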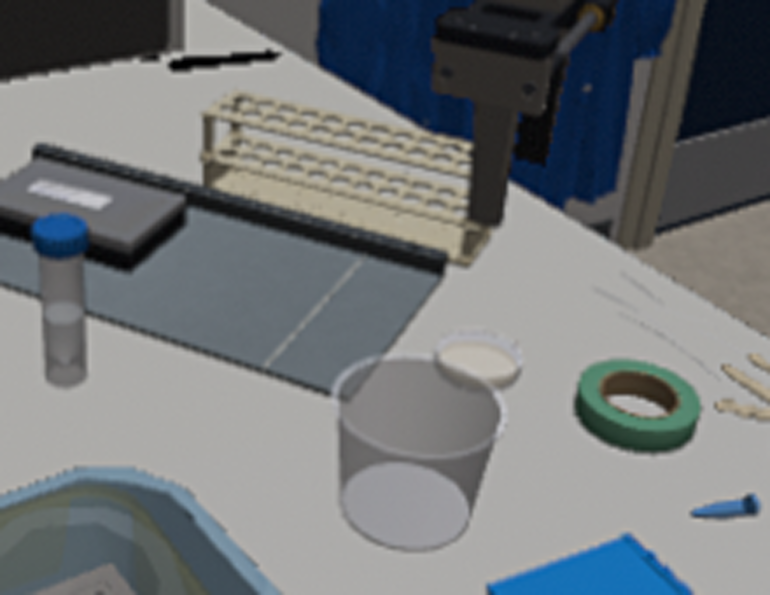

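The dish stands flat on the bench right of the board (crop (478,358)); tube and beaker have not moved. Going to the near face of the case.

>>> {"api": "play_rows", "payload": {"increments": [[[15, -2, 0, 0], [28, -3, 0, 0], [32, -4, 0, 0], [32, -4, 0, 0], [32, -4, 0, 0], [32, -4, 0, 0], [32, -4, 0, 0], [32, -4, 0, 0], [32, -4, 0, 0], [32, -4, 0, 0], [27, -3, 0, 0], [15, -2, 0, 0]]]}}

```text
clock: 10.5
ee_pos: [0.5107, -0.1242, 0.1375]
ee_rot: [0.693, 0.721, 0.0, 0.0]
contact_force: [-0.0, 0.5, 0.3]
gripper_width: 0.997
gripper_force: 0.0
```

>>> {"api": "play_rows", "payload": {"increments": [[[0, 0, 0, 7], [0, 0, 0, 7], [0, 0, 0, 7], [0, 0, 0, 7], [0, 0, 0, 7], [0, 0, 0, 7], [0, 0, 0, 7], [0, 0, 0, 7], [0, 0, 0, 7], [0, 0, 0, 7], [0, 0, 0, 7], [0, 0, 0, 7]]]}}

```text
clock: 11.5
ee_pos: [0.5115, -0.1275, 0.1375]
ee_rot: [0.998, 0.067, 0.001, 0.001]
contact_force: [0.6, 0.4, -0.9]
gripper_width: 0.997
gripper_force: 0.0
```

>>> {"api": "play_rows", "payload": {"increments": [[[0, 0, 0, 6], [0, 0, 0, 0], [0, 0, 0, 0]]]}}

```text
clock: 11.75
ee_pos: [0.5114, -0.1273, 0.1373]
ee_rot: [1.0, 0.02, 0.0, 0.0]
contact_force: [0.3, -1.5, 0.3]
gripper_width: 0.998
gripper_force: 0.0
```

```bash
python3 -c "
from h import *
to(.510,-.128,.016,2.1)"
```

```text
clk 11.75 at [ 0.5114 -0.1273  0.1373] yaw 2.25 w 0.9976759225194239 F [ 0.3 -1.5  0.3] shift mm [ -1.5   0.6 121.3] spin 0.15
```

>>> {"api": "play_rows", "payload": {"increments": [[[-1, 0, 14, 0], [-1, 0, 20, 0], [0, 0, 22, 0], [0, 0, 22, 0], [0, 0, 18, 0], [0, 0, 12, 0], [0, 0, 7, 0], [0, 0, 4, 0], [0, 0, 2, 0], [0, 0, 0, 0], [0, 0, 0, 0]]]}}

```text
clock: 12.67
ee_pos: [0.5098, -0.1272, 0.0167]
ee_rot: [1.0, 0.018, 0.001, 0.0]
contact_force: [0.0, 0.1, -0.3]
gripper_width: 1.001
gripper_force: 0.0
```

>>> {"api": "play_rows", "payload": {"increments": [[[2, 0, 0, 0], [3, 0, 0, 0], [3, 0, 0, 0], [3, 0, 0, 0], [3, 0, 0, 0], [3, 0, 0, 0], [3, 0, 0, 0], [3, 0, 0, 0], [3, 0, 0, 0], [2, 0, 0, 0], [2, 0, 0, 0], [0, 0, 0, 0]]]}}

```text
clock: 13.67
ee_pos: [0.5395, -0.1257, 0.0158]
ee_rot: [1.0, 0.018, 0.0, 0.0]
contact_force: [0.7, 0.6, 0.1]
gripper_width: 0.994
gripper_force: 0.0
```

```bash
python3 -c "
from h import *
to(.549,-.128,.016,2.1)"
```

```text
clk 13.67 at [ 0.5395 -0.1257  0.0158] yaw 2.1 w 0.9940381553378502 F [0.7 0.6 0.1] shift mm [ 9.5  2.6 -0.2] spin 0.0
```

>>> {"api": "play_rows", "payload": {"increments": [[[1.5, 0, 0, 0], [1.5, 0, 0, 0], [1.5, 0, 0, 0], [1, 0, 0, 0], [1, 0, 0, 0], [0.5, 0, 0, 0], [0, 0, 0, 0]]]}}

```text
clock: 14.25
ee_pos: [0.5461, -0.1254, 0.0158]
ee_rot: [1.0, 0.018, 0.0, 0.0]
contact_force: [-0.5, -0.7, -0.1]
gripper_width: 1.001
gripper_force: 0.1
```

>>> {"api": "play_rows", "payload": {"increments": [[[0.5, 0, 0, 0], [0.5, 0, 0, 0], [0.5, 0, 0, 0], [0, 0, 0, 0]]]}}

```text
clock: 14.58
ee_pos: [0.5476, -0.1254, 0.0158]
ee_rot: [1.0, 0.018, 0.0, 0.0]
contact_force: [-0.9, -0.1, 0.6]
gripper_width: 1.003
gripper_force: 0.2
```

>>> {"api": "play_rows", "payload": {"increments": [[[0.5, 0, 0, 0], [0.5, 0, 0, 0], [0.5, 0, 0, 0], [0, 0, 0, 0]]]}}

```text
clock: 14.92
ee_pos: [0.5491, -0.1253, 0.0158]
ee_rot: [1.0, 0.018, 0.0, 0.0]
contact_force: [-0.5, 1.1, 0.1]
gripper_width: 1.002
gripper_force: 0.2
```

```bash
python3 -c "
from h import *
to(.549,-.128,.016,2.1)
c=capture('top');cv2.imwrite('pics/t4.png',cv2.resize(c['color'][118:238,110:320],None,fx=3.8,fy=3.8,interpolation=cv2.INTER_CUBIC))"
```

```text
clk 14.92 at [ 0.5491 -0.1253  0.0158] yaw 2.1 w 1.0019186644085125 F [-0.5  1.1  0.1] shift mm [-0.2  2.7 -0.2] spin -0.0
```

View pics/t4.png

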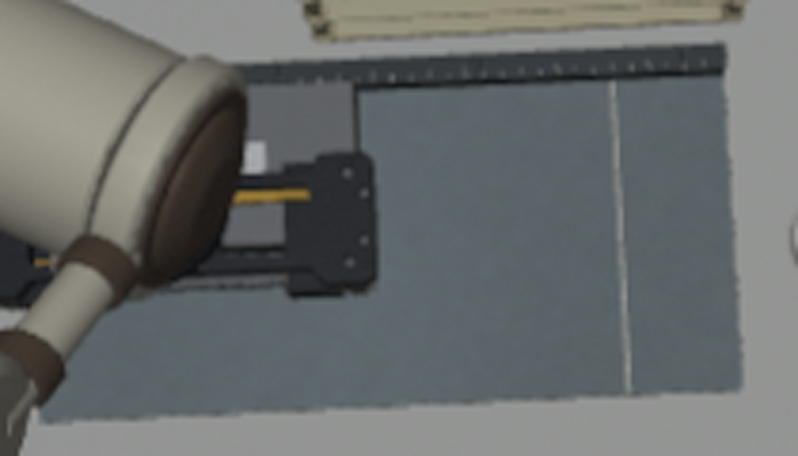

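The case is at or almost at the rail: its far edge is near row 83 and its right end near column 357 of the crop. The wrist force is still near zero, so I'll push on in small steps until it rises.

>>> {"api": "play_rows", "payload": {"increments": [[[0.5, 0, 0, 0], [0.5, 0, 0, 0], [0.5, 0, 0, 0], [0, 0, 0, 0]]]}}

```text
clock: 15.3
ee_pos: [0.5498, -0.1253, 0.0157]
ee_rot: [1.0, 0.018, -0.001, -0.0]
contact_force: [-5.2, -0.6, 3.3]
gripper_width: 1.001
gripper_force: 2.2
```

>>> {"api": "play_rows", "payload": {"increments": [[[0.5, 0, 0, 0], [0.5, 0, 0, 0], [0, 0, 0, 0]]]}}

```text
clock: 15.55
ee_pos: [0.5499, -0.1253, 0.0156]
ee_rot: [1.0, 0.019, -0.002, -0.0]
contact_force: [-7.3, -1.7, 5.6]
gripper_width: 0.999
gripper_force: 4.1
```

>>> {"api": "play_rows", "payload": {"increments": [[[-4, 0, 0, 0], [-8, 0, 0, 0], [0, 0, -15, 0], [0, 0, -25, 0], [0, 0, -25, 0], [0, 0, -15, -4], [0, 0, 0, -7], [0, 0, 0, -7], [0, 0, 0, -7], [0, 0, 0, -7], [0, 0, 0, -7], [0, 0, 0, -7]]], "grip": 0.43}}

```text
clock: 16.55
ee_pos: [0.5395, -0.1256, 0.0958]
ee_rot: [0.912, 0.41, 0.001, 0.0]
contact_force: [0.1, 0.8, -0.9]
gripper_width: 0.429
gripper_force: 0.0
```

>>> {"api": "play_rows", "payload": {"increments": [[[0, 0, 0, -7], [0, 0, 0, -7], [0, 0, 0, -7], [0, 0, 0, -7], [0, 0, 0, -7], [0, 0, 0, -7], [0, 0, 0, -2], [0, 0, 0, 0], [0, 0, 0, 0]]]}}

```text
clock: 17.3
ee_pos: [0.5395, -0.1256, 0.0958]
ee_rot: [0.695, 0.719, 0.0, 0.0]
contact_force: [0.3, 0.2, 0.2]
gripper_width: 0.432
gripper_force: 0.0
```

```bash
python3 -c "
from h import *
to(.5947,-.0307,.016,92.1)"
```

```text
clk 17.3 at [ 0.5395 -0.1256  0.0958] yaw 92.02 w 0.43156204216419897 F [0.3 0.2 0.2] shift mm [92.9 58.5 79.8] spin -0.08
```

>>> {"api": "play_rows", "payload": {"increments": [[[8, 5, 0, 0], [18, 11, 0, 0], [22, 14, 0, 0], [22, 14, 0, 0], [15, 9.5, 0, 0], [8, 5, 0, 0], [0, 0, 8, 0], [0, 0, 18, 0], [0, 0, 18, 0], [0, 0, 14, 0], [0, 0, 10, 0], [0, 0, 5, 0]]]}}

```text
clock: 18.3
ee_pos: [0.5929, -0.031, 0.0206]
ee_rot: [0.694, 0.72, -0.001, -0.001]
contact_force: [0.2, 0.2, -0.5]
gripper_width: 0.428
gripper_force: 0.0
```

>>> {"api": "play_rows", "payload": {"increments": [[[0, 0, 4, 0], [0, 0, 2, 0], [0, 0, 0, 0], [0, 0, 0, 0]]]}}

```text
clock: 18.63
ee_pos: [0.5951, -0.0308, 0.0175]
ee_rot: [0.694, 0.72, 0.0, 0.001]
contact_force: [-0.3, -0.9, 0.4]
gripper_width: 0.429
gripper_force: 0.0
```

```bash
python3 -c "
from h import *
to(.5947,-.0307,.016,92.1)"
```

```text
clk 18.63 at [ 0.5951 -0.0308  0.0175] yaw 92.09 w 0.4289712893048055 F [-0.3 -0.9  0.4] shift mm [ 0.1 -0.4  1.4] spin -0.01
```

>>> {"api": "play_rows", "payload": {"increments": [[[-3, 0, 1, 0], [-4, 0, 0, 0], [-4, 0, 0, 0], [-5, 0, 0, 0], [-5, 0, 0, 0], [-5, 0, 0, 0], [-5, 0, 0, 0], [-5, 0, 0, 0], [-5, 0, 0, 0], [-5, 0, 0, 0], [-5, 0, 0, 0], [-5, 0, 0, 0]]]}}

```text
clock: 19.63
ee_pos: [0.5966, -0.0871, 0.0157]
ee_rot: [0.694, 0.72, -0.0, -0.0]
contact_force: [-1.0, 1.2, 1.0]
gripper_width: 0.429
gripper_force: 0.5
```

>>> {"api": "play_rows", "payload": {"increments": [[[-5, 0, 0, 0], [-5, 0, 0, 0], [-5, 0, 0, 0], [-5, 0, 0, 0], [-5, 0, 0, 0], [-5, 0, 0, 0], [-5, 0, 0, 0], [-5, 0, 0, 0], [-4, 0, 0, 0], [-3, 0, 0, 0], [-2, 0, 0, 0], [0, 0, 0, 0]]]}}

```text
clock: 20.63
ee_pos: [0.5984, -0.1361, 0.0157]
ee_rot: [0.694, 0.72, -0.0, 0.0]
contact_force: [-0.6, 0.1, -0.1]
gripper_width: 0.428
gripper_force: 0.0
```

```bash
python3 -c "
from h import *
to(.5947,-.0307,.016,92.1)
c=capture('top');np.savez('t5.npz',**{k:np.array(c[k]) for k in('color','camera_matrix','D','view')});cv2.imwrite('pics/t5.png',cv2.resize(c['color'][118:238,110:320],None,fx=3.8,fy=3.8,interpolation=cv2.INTER_CUBIC))"
```

```text
clk 20.63 at [ 0.5984 -0.1361  0.0157] yaw 92.08 w 0.4281255305139004 F [-0.6  0.1 -0.1] shift mm [ 1.054e+02  1.000e-01 -3.000e-01] spin -0.02
```

View pics/t5.png

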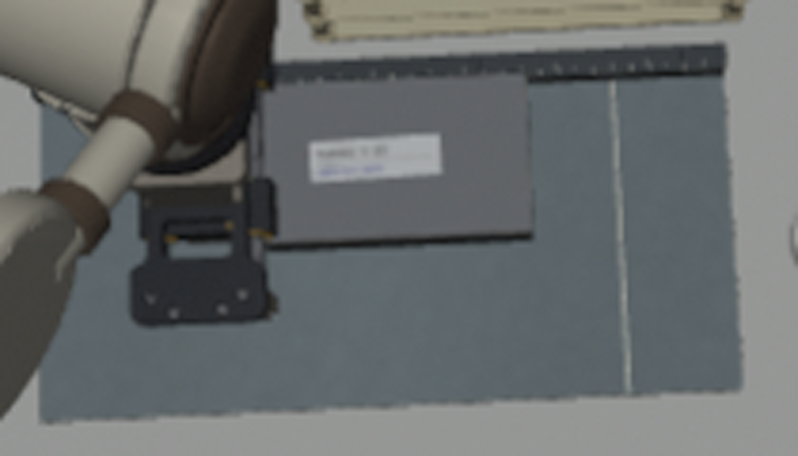

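The case is flush with the rail and its right end is at crop column ≈531, with the line at ≈618. I'll measure the remaining distance.

```bash
cat > meas.py <<'E'
from h import *
import sys
def meas(c,lo,hi,show=True):
    g=cv2.cvtColor(c["color"],cv2.COLOR_BGR2GRAY)
    W=lambda P,z:fit(plane(c,P,z))
    pts=[]; c0=np.load("t5.npz"); g0=cv2.cvtColor(c0["color"],cv2.COLOR_BGR2GRAY)  # line: reference picture, fixed camera
    for y in range(148,216):
        s=g0[y,264:282].astype(float); s=np.clip(s-np.median(s)-3,0,None); k=int(s.argmax()); a=slice(max(k-2,0),k+3)
        pts.append((264+(np.arange(18)[a]*s[a]).sum()/s[a].sum(),y))
    ln=W(np.array(pts),.006); d=ln[1]*np.sign(ln[1][0]); n=np.array([-d[1],d[0]])
    rows=range(145,176)
    for nm,s,z in(("top/dark-",-1,.034),("bright+ @bottom",1,.006),("bright+ @top",1,.034)):
        P=plane(c,edge(g,'x',rows,lo,hi,s),z)[:,:2]; f=fit(P); a=f[1]*np.sign(f[1][0])
        print(nm,"y rel line mm",(1000*(f[0]-ln[0])@n).round(2),"ang rel",np.degrees(np.arctan2(a[1],a[0])-np.arctan2(d[1],d[0])).round(2))
    print("line ang",np.degrees(np.arctan2(d[1],d[0])).round(2),"prof",g[160,lo:hi].tolist(),g[170,lo:hi].tolist())
E
python3 -c "
from meas import *
meas(np.load('t5.npz'),243,257)"
```

```text
top/dark- y rel line mm 49.32 ang rel -0.16
bright+ @bottom y rel line mm 45.98 ang rel 0.05
bright+ @top y rel line mm 46.08 ang rel 0.05
line ang 2.07 prof [99, 99, 100, 99, 99, 96, 94, 98, 99, 98, 98, 98, 99, 99] [100, 99, 99, 100, 100, 99, 96, 90, 100, 101, 99, 99, 100, 99]
```

>>> {"api": "play_rows", "payload": {"increments": [[[-2, 0, 0, 0], [-4, 0, 0, 0], [-5, 0, 0, 0], [-5, 0, 0, 0], [-5, 0, 0, 0], [-5, 0, 0, 0], [-5, 0, 0, 0], [-4, 0, 0, 0], [-3, 0, 0, 0], [-2, 0, 0, 0], [-1, 0, 0, 0], [0, 0, 0, 0]]]}}

```text
clock: 21.68
ee_pos: [0.6, -0.1768, 0.0158]
ee_rot: [0.694, 0.72, -0.0, 0.0]
contact_force: [-0.1, 0.1, 0.2]
gripper_width: 0.429
gripper_force: 0.0
```

>>> {"api": "play_rows", "payload": {"increments": [[[-1, 0, 0, 0], [-1, 0, 0, 0], [0, 0, 0, 0], [0, 0, 0, 0]]]}}

```text
clock: 22.02
ee_pos: [0.6, -0.1785, 0.0158]
ee_rot: [0.694, 0.72, -0.0, 0.0]
contact_force: [-0.1, -0.1, -0.2]
gripper_width: 0.431
gripper_force: 0.1
```

```bash
python3 -c "
from h import *
to(.5984,-.1361,.0157,92.1)"
```

```text
clk 22.02 at [ 0.6    -0.1785  0.0158] yaw 92.11 w 0.43089243500536106 F [-0.1 -0.1 -0.2] shift mm [42.4 -0.   0.1] spin 0.01
```

>>> {"api": "play_rows", "payload": {"increments": [[[4, 0, 0, 0], [15, 0, 0, 0], [30, -5, 0, 0], [35, -15, -10, 0], [35, -20, -10, 0], [35, -20, -10, 0], [10, 0, 0, 0], [0, 0, 0, 0]]]}}

```text
clock: 22.68
ee_pos: [0.5329, -0.0135, 0.046]
ee_rot: [0.693, 0.721, 0.0, -0.0]
contact_force: [-0.1, -0.5, -0.5]
gripper_width: 0.434
gripper_force: 0.0
```

```bash
python3 -c "
from meas import *
to(.5984,-.1361,.0157,92.1)
c=capture('top');np.savez('t6.npz',**{k:np.array(c[k]) for k in('color','camera_matrix','D','view')});cv2.imwrite('pics/t6.png',cv2.resize(c['color'][118:238,110:320],None,fx=3.8,fy=3.8,interpolation=cv2.INTER_CUBIC))
meas(c,262,280)
g=cv2.cvtColor(c['color'],cv2.COLOR_BGR2GRAY)
print(g[155,190:205].tolist(),g[165,190:205].tolist(),g[155,262:282].tolist())"
```

```text
clk 22.68 at [ 0.5329 -0.0135  0.046 ] yaw 92.33 w 0.4337490633393696 F [-0.1 -0.5 -0.5] shift mm [-125.2   60.4   30.2] spin 0.23
top/dark- y rel line mm -0.31 ang rel 0.17
bright+ @bottom y rel line mm 2.02 ang rel 0.38
bright+ @top y rel line mm 3.5 ang rel 0.38
line ang 2.07 prof [98, 98, 98, 98, 98, 98, 99, 95, 90, 117, 134, 97, 98, 98, 98, 97, 97, 97] [97, 98, 98, 98, 97, 98, 98, 100, 98, 103, 119, 121, 96, 96, 96, 97, 96, 96]
[102, 103, 104, 103, 103, 103, 102, 101, 92, 86, 99, 98, 98, 98, 98] [102, 102, 102, 103, 103, 103, 102, 102, 92, 87, 100, 98, 98, 98, 98] [98, 98, 97, 98, 97, 98, 97, 92, 89, 117, 134, 99, 98, 98, 98, 98, 98, 97, 97, 97]
```

View pics/t6.png

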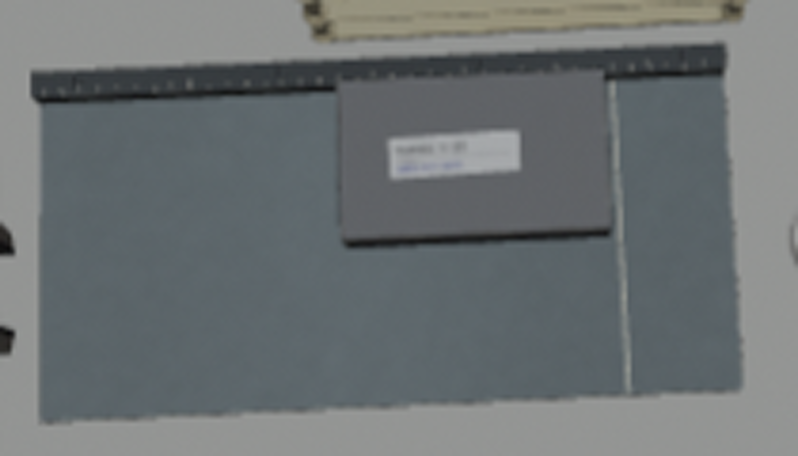

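Clean view with the arm out of the way. The case is flush, its right end is just short of the line, and its near side face is a dark strip along crop row ≈237. That strip has strong contrast, so I'll measure both ends there, plus the left top edge.

```bash
cat > m2.py <<'E'
from h import *
def m2(c,lx,rx):
    g=cv2.cvtColor(c["color"],cv2.COLOR_BGR2GRAY); c0=np.load("t5.npz"); g0=cv2.cvtColor(c0["color"],cv2.COLOR_BGR2GRAY)
    pts=[]
    for y in range(148,216):
        s=g0[y,264:282].astype(float); s=np.clip(s-np.median(s)-3,0,None); k=int(s.argmax()); a=slice(max(k-2,0),k+3)
        pts.append((264+(np.arange(18)[a]*s[a]).sum()/s[a].sum(),y))
    ln=fit(plane(c0,pts,.006)); d=ln[1]*np.sign(ln[1][0]); n=np.array([-d[1],d[0]])
    rel=lambda P:(1000*(P[:,:2]-ln[0])@n)
    L=plane(c,edge(g,'x',range(146,176),lx-5,lx+5,-1),.034); f=fit(L); a=f[1]*np.sign(f[1][0])
    print("left top edge -145:",(np.median(rel(L))-145).round(2),"ang",np.degrees(np.arctan2(a[1],a[0])-np.arctan2(d[1],d[0])).round(2))
    N=fit(plane(c,edge(g,'y',range(lx+8,rx-8),174,190,1),.006)); F=fit(plane(c0 if 0 else c,edge(g,'y',range(lx+8,rx-8),174,190,-1),.034))
    for nm,q in(("near bottom",N),("near top",F)):
        v=q[1]*np.sign(q[1][1]); print(nm,"ang rel",np.degrees(np.arctan2(-v[0],v[1])-np.arctan2(d[1],d[0])).round(2))
    for r in range(176,186):
        seg=g[r,rx-12:rx+8]; 
        if seg[:8].mean()<75:
            e=edge(g,'x',[r],rx-5,rx+6,1); l=edge(g,'x',[r],lx-5,lx+6,-1)
            print(r,seg.tolist(),"right:",[rel(plane(c,e,z)).round(2)[0] for z in(.006,.034)])
        l=g[r,lx-6:lx+12]
        if l[-8:].mean()<75: print(r,l.tolist(),"left-145:",[(rel(plane(c,edge(g,'x',[r],lx-5,lx+6,-1),z))-145).round(2)[0] for z in(.006,.034)])
E
python3 -c "
from m2 import *
m2(np.load('t6.npz'),199,270)"
```

```text
left top edge -145: 6.7 ang -1.07
near bottom ang rel -0.02
near top ang rel 0.02
178 [70, 68, 67, 67, 67, 65, 64, 64, 59, 55, 54, 50, 59, 87, 118, 134, 97, 97, 97, 98] right: [np.float64(2.93), np.float64(4.38)]
179 [31, 32, 31, 31, 31, 30, 27, 26, 28, 26, 27, 26, 60, 93, 118, 134, 96, 96, 97, 97] right: [np.float64(5.85), np.float64(7.21)]
180 [40, 45, 53, 53, 53, 52, 59, 69, 69, 69, 69, 69, 80, 98, 118, 134, 95, 96, 97, 97] right: [np.float64(2.89), np.float64(4.34)]
181 [102, 102, 103, 102, 102, 101, 92, 67, 54, 50, 48, 42, 39, 38, 37, 36, 35, 36] left-145: [np.float64(7.66), np.float64(4.4)]
182 [103, 102, 101, 101, 102, 101, 97, 75, 44, 26, 26, 29, 32, 30, 29, 33, 42, 41] left-145: [np.float64(5.93), np.float64(2.72)]
```

>>> {"api": "play_rows", "payload": {"increments": [[[-5, 15, 5, 0.2], [-15, 20, 8, 0], [-20, 15, 8, 0], [-20, 7, 6, 0], [-20, 3, 3, 0], [-20, 0, 0, 0], [-20, 0, 0, 0], [-16, 0, 0, 0], [-10, 0, 0, 0], [-6, 0, 0, 0], [-2, 0, 0, 0], [0, 0, 0, 0]]]}}

```text
clock: 23.73
ee_pos: [0.5991, -0.1687, 0.0157]
ee_rot: [0.695, 0.719, 0.0, -0.0]
contact_force: [-0.3, 0.0, 0.2]
gripper_width: 0.429
gripper_force: 0.0
```

>>> {"api": "play_rows", "payload": {"increments": [[[0, 0, 0, 0], [0, 0, 0, 0]]]}}

```text
clock: 23.9
ee_pos: [0.599, -0.1677, 0.0157]
ee_rot: [0.695, 0.719, 0.0, -0.0]
contact_force: [-0.1, 0.1, -0.5]
gripper_width: 0.434
gripper_force: 0.0
```

```bash
python3 -c "
from h import *
to(.6002,-.1845,.0157,92.1)"
```

```text
clk 23.9 at [ 0.599  -0.1677  0.0157] yaw 91.96 w 0.43351493121123097 F [-0.1  0.1 -0.5] shift mm [-16.8   0.6  -0. ] spin -0.14
```

>>> {"api": "play_rows", "payload": {"increments": [[[-2, 0, 0, -0.1], [-3, 0, 0, 0], [-3, 0, 0, 0], [-2, 0, 0, 0], [-2, 0, 0, 0], [-1.5, 0, 0, 0], [-1, 0, 0, 0], [-1, 0, 0, 0], [-0.5, 0, 0, 0], [0, 0, 0, 0], [0, 0, 0, 0]]]}}

```text
clock: 24.82
ee_pos: [0.5996, -0.1848, 0.0157]
ee_rot: [0.695, 0.719, -0.0, 0.0]
contact_force: [-0.2, -1.0, -0.9]
gripper_width: 0.427
gripper_force: 0.0
```

```bash
python3 -c "
from h import *
to(.6002,-.1845,.0157,92.1)"
```

```text
clk 24.82 at [ 0.5996 -0.1848  0.0157] yaw 92.0 w 0.4269578989297341 F [-0.2 -1.  -0.9] shift mm [0.3 0.6 0. ] spin -0.1
```

>>> {"api": "play_rows", "payload": {"increments": [[[4, 0, 0, 0], [15, 0, 0, 0], [30, -5, 0, 0], [35, -15, -15, 0], [35, -20, -20, 0], [35, -20, -20, 0], [10, 0, -5, 0], [0, 0, 0, 0], [0, 0, 0, 0]]]}}

```text
clock: 25.57
ee_pos: [0.5376, -0.0275, 0.073]
ee_rot: [0.694, 0.72, 0.0, 0.001]
contact_force: [0.3, -0.5, 0.4]
gripper_width: 0.428
gripper_force: 0.0
```

```bash
python3 -c "
from m2 import *
to(.6002,-.1845,.0157,92.1)
c=capture('top');np.savez('t7.npz',**{k:np.array(c[k]) for k in('color','camera_matrix','D','view')})
m2(c,202,273)
cv2.imwrite('pics/t7.png',cv2.resize(c['color'][118:238,150:350],None,fx=4,fy=4,interpolation=cv2.INTER_CUBIC))"
```

```text
clk 25.57 at [ 0.5376 -0.0275  0.073 ] yaw 92.09 w 0.4284693135307415 F [ 0.3 -0.5  0.4] shift mm [-159.1   56.7   57.5] spin -0.01
left top edge -145: 0.48 ang -1.16
near bottom ang rel -0.15
near top ang rel -0.03
178 [71, 70, 69, 67, 67, 66, 65, 65, 63, 60, 54, 52, 59, 86, 97, 97, 99, 99, 98, 98] right: [np.float64(-1.76), np.float64(-0.16)]
179 [34, 31, 31, 31, 32, 30, 28, 27, 27, 26, 27, 29, 57, 90, 97, 98, 98, 98, 98, 97] right: [np.float64(-0.82), np.float64(0.75)]
180 [39, 40, 45, 54, 54, 53, 52, 58, 68, 69, 70, 85, 103, 96, 96, 98, 98, 97, 98, 97] right: [np.float64(1.68), np.float64(3.17)]
181 [102, 103, 103, 102, 102, 102, 93, 65, 51, 43, 40, 39, 39, 37, 35, 36, 35, 34] left-145: [np.float64(1.39), np.float64(-1.67)]
182 [102, 102, 102, 102, 102, 103, 98, 75, 45, 35, 32, 32, 31, 35, 42, 41, 42, 43] left-145: [np.float64(0.01), np.float64(-3.01)]
```

View pics/t7.png

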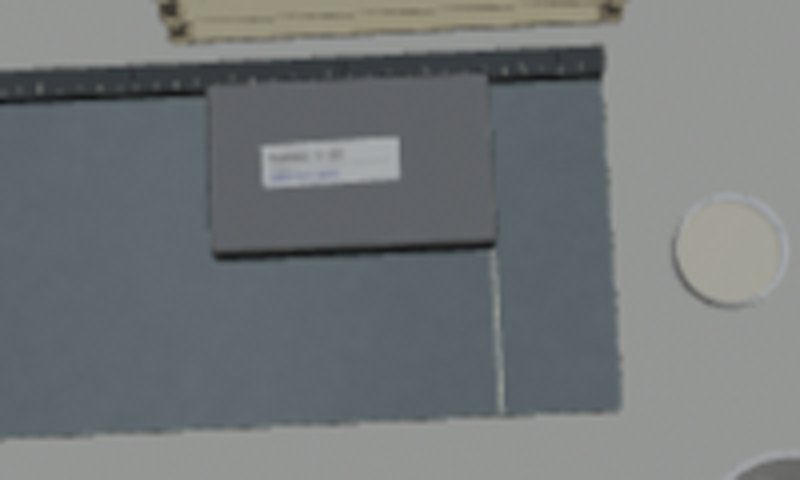

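The case's right end lies on the line (crop (494,247)) to within about 1 mm and square. The dish stands on the bench at (733,250). Before handing in I'll check that the case is flush with the rail.

```bash
python3 -c "
from h import *
def f(n,lo,hi):
    c=np.load(n);g=cv2.cvtColor(c['color'],cv2.COLOR_BGR2GRAY)
    B=fit(plane(c,edge(g,'y',range(160,300),216,236,1),.006)); v=B[1]*np.sign(B[1][1]); nn=np.array([v[1],-v[0]])
    N=plane(c,edge(g,'y',range(lo,hi),174,190,1),.006)[:,:2]; T=plane(c,edge(g,'y',range(lo,hi),174,190,-1),.034)[:,:2]
    for P in(N,T):
        d=1000*(P-B[0])@nn; h=len(d)//2; print(n,np.median(d[:h]).round(2),np.median(d[h:]).round(2),'expect 87')
f('t6.npz',208,260); f('t7.npz',212,263)"
```

```text
t6.npz 87.81 87.7 expect 87
t6.npz 87.7 87.57 expect 87
t7.npz 87.65 87.48 expect 87
t7.npz 87.48 87.36 expect 87
```

Flush: the near face has not moved off since the press against the rail (0.2 mm change). Handing in.

```bash
python3 -c "
from rig import *
print(sign_off())"
```

```text
the job is handed in; nothing more can be done
None
```

I handed the job in, but the hand-in gave no verdict: the dish stands flat on the bench right of the board, the slide case is flush with the rail with its right end within about 1 mm of the scribed line by camera, and I saw no movement of the tube or beaker.

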